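# Feel along a safety bumper's row of pads

## Robot

A 6-joint arm with a two-finger parallel gripper is mounted at the origin on the work surface. World frame = base frame: x ahead of the robot, y to its left, z up, the work surface at z = 0. Lengths are in mm, angles in rad, forces in N, time in s.
With the tool pointing down it reaches from about 350 to 875 mm from the base axis. Payload 4.2 kg.
Tool frame: the origin (TCP) lies at the very end of the fingers, on their centre line; the grasp point (between the pads) lies 19 mm behind it (pinch_z is the distance from the TCP to the grasp point, in mm); z points along the fingers, y is the line along which they close (so a half turn about z gives the same grasp; the last joint's range is limited). The gripper opens to 85 mm and grips with 20 to 120 N. Pads are 22 mm wide; open, the fingers measure 114 mm over their backs; the gripper's body (76 mm by 85 mm) begins 54 mm behind the grasp point. The pads swing forward as they close: fully open they stand 13 mm farther back than shut.
Start: joints at [-0.884, 0.385, 0.008, 0, -1.194, -0.259], TCP at [259.306, -568.647, 203.512] pointing down, gripper open.
Joint ranges: [-3.14, 3.14], [-1.21, 2.06], [-1.07, 1.41], [-3.16, 2.05], [-2.99, -0.16], [-3.1, 3.1]. Speed limits (rad/s): [2.79, 2.79, 3.14, 3.14, 3.14, 3.14].

## Interface

Orientations are given as a unit quaternion [x, y, z, w].
In Python, from bench import * gives the robot as it stands.
- The arm moves only by the tool arm_command, never from a script. Its argument "steps" is one flat list of numbers, 4 for each row, row after row: the shift along the tool's x, y, z in m, then the turn about the tool's z in rad. In form: [tx, ty, tz, roll, tx, ty, tz, roll, ...]. A call has 1 to 20 rows; each row shifts and turns the commanded pose from where the row before left it, along the tool's axes as they then stand; what a row does not reach is not made up. A row lasts 1/8 s, in which the tool goes at most 62.5 mm and 10.7 degrees, less where a joint would pass 70% of its speed; a pose out of reach is approached as far as the arm can. A call with a gripper value outside its range is refused whole. "grip" is the finger opening in m, from 0 to 0.0854, set as the call begins (left out, the last holds). The fingers move at their own pace and stop on an object; the grip force is fixed at half the most. Time passes only in rows, so rows that do not move let the fingers close. It gives the time, the measured TCP pose, the force, the opening and the grip force at its end, in the units of the state.
- read_state(): the state, without advancing time (a new reading comes with each control period).
- get_image(name): name is "scene" or "top" or "wrist"; returns the picture (480x640x3 uint8, red, green, blue); there is no depth.
- get_calibration(name): a dict with "camera_matrix" (3x3 intrinsics, pixels), "k1" (the pictures are not rectified: a ray, as slopes to the right and down, at radius r is drawn at 1 + k1 r^2 times it, then the intrinsics apply), "cam_to_world" (4x4, takes a point from camera to world coordinates). Camera axes: x right, y down, z forward; pixel columns grow to the right and rows downward; lengths in mm; the calibration is good to about 2 mm. A picture is of the moment at which its call begins: read the wrist's pose just before it. get_calibration takes no time and is no camera call; for the wrist camera it gives the pose at the moment of the call.
- job_done(): hands the job in; it is judged then, once.
The state is a dict: "clock": time; "joints": joint angles; "joint_vel": joint speeds; "joint_efforts": joint torques, N m; "position": TCP position; "ee_rot": TCP orientation; "contact_force": force on the tool from outside, world axes, zero at the start; "wrist_torque": the same for the moment, N m; "gripper_width": finger opening in mm; "grasp_force": force on a finger pad.
Only numpy, scipy, OpenCV 4.12 (cv2) and the standard library are available. Lean on these libraries where they do the work, as an engineer would, in place of code of your own. Each camera call takes 0.05 s, during which the arm holds its last target. There are 200 camera calls.

## Task

Test the curved safety bumper by touch: start on the rubber pad next to the round steel connector and run the fingertips lightly along the row to the plain end, so that every pad visibly gives a few millimetres in turn, without ramming any pad hard against its stop. Finish while holding the last pad lightly pressed down, the other pads back up, so that its reading can be taken. Do not lift, tip or shove the bumper, and leave the other things on the bench where they are.

Things in the scene. Friction and masses are not known exactly. Their poses are not given: they have to be found in the camera images.
- bumper: Loose 1.5 kg cart bumper: aluminium rail 34 mm wide, 30 high, bent to an arc of 150 mm radius (arc centre at x = -118 mm, y = 0), six black rubber pads along its top, black end caps 36 high. A round steel connector (22 mm across) sticks out of one end cap only, beside pad 1. Origin: underside, middle of its outline; x to the convex side, y towards the plain end, z up. Any yaw.
- pad1_top (a point): Middle of the top of pad 1 (next to the connector), 46 mm above the bench when not pressed; it goes down with the pad. y points along the row towards pad 6. Pads stand 48 mm apart along the arc. Each is 26 mm wide and 42 mm long along the row, with a flat top 14 mm long that slopes down 6 mm to either end.
- pad1 (a joint): How far pad 1 is pressed down, in m: 0 free, 0.008 bottomed; the pads are sprung, about 0.5 N per mm (2 N at 4 mm), and come back up when released.
- pad2_top (a point): Middle of the top of pad 2, 46 mm above the bench when not pressed; it goes down with the pad. y points along the row towards pad 6.
- pad2 (a joint): How far pad 2 is pressed down, in m: 0 free, 0.008 bottomed.
- pad3_top (a point): Middle of the top of pad 3, 46 mm above the bench when not pressed; it goes down with the pad. y points along the row towards pad 6.
- pad3 (a joint): How far pad 3 is pressed down, in m: 0 free, 0.008 bottomed.
- pad4_top (a point): Middle of the top of pad 4, 46 mm above the bench when not pressed; it goes down with the pad. y points along the row towards pad 6.
- pad4 (a joint): How far pad 4 is pressed down, in m: 0 free, 0.008 bottomed.
- pad5_top (a point): Middle of the top of pad 5, 46 mm above the bench when not pressed; it goes down with the pad. y points along the row towards pad 6.
- pad5 (a joint): How far pad 5 is pressed down, in m: 0 free, 0.008 bottomed.
- pad6_top (a point): Middle of the top of pad 6 (plain end), 46 mm above the bench when not pressed; it goes down with the pad. y points along the row towards pad 6.
- pad6 (a joint): How far pad 6 is pressed down, in m: 0 free, 0.008 bottomed.
- screwdriver: Red-handled screwdriver lying on the bench; leave alone. Origin at its underside.
- bottle: Small white plastic bottle, 38 mm in diameter, 95 mm high, standing; leave alone. Origin under its centre.
- jar: Small closed jar, 54 mm in diameter, 55 mm high; leave alone. Origin under its centre.
- carton: Closed cardboard carton 70 x 50 x 40 mm; leave alone. Origin under its centre.

How it is judged:
By the outcome, as a careful person would: the job done as asked, in the order asked, and still so for the second after the job is handed in, while the arm keeps its last pose, push and grip.
It also fails if it takes over 51 s, if anything falls off the work surface, if the arm or the gripper's body presses on something with over 40 N, if the wrist force passes 120 N, or if a joint passes its speed limit or range.

## Working session

There is one attempt and no reset: what is moved stays moved. The work goes in short steps, Python scripts to look and compute and a tool call to move; the robot and the scene stay as the last step left them, time stands still between calls to the robot, and variables do not carry over. Pictures are saved under pics/ and viewed, at most 10 in all, crops included, and the job is handed in when it is done.

Besides the shell and the picture viewer there is one more tool, called after ">>>" as a command line: name --argument value ..., lists and objects as JSON in quotes. arm_command: Moves the arm, as the interface text tells. Its arguments: {"type":"object","properties":{"steps":{"type":"array","items":{"type":"number"}},"grip":{"type":"number"}},"required":["steps"]}

```bash
mkdir -p pics; ls; python3 - <<'E'
from bench import *
import cv2
s=read_state();print(s)
for n in ("top","scene"):
    im=get_image(n);cv2.imwrite(f"pics/{n}0.png",im[:,:,::-1]);c=get_calibration(n);print(n,c)
E
```

```text
pics
{'clock': 0.0, 'joints': array([-8.84431710e-01,  3.85570722e-01,  6.62658074e-03, -5.27413803e-04,
       -1.19400003e+00, -2.58627285e-01]), 'joint_vel': array([-7.62073617e-04, -7.00335429e-05, -3.49651342e-04,  2.27608564e-04,
        1.34062477e-03, -4.50398137e-04]), 'joint_efforts': array([-4.87239158e-04, -3.92290485e+01,  1.88401812e+01,  4.18618530e+00,
       -4.72882530e-03,  4.77397194e-06]), 'position': array([ 259.02681551, -568.08463921,  202.40918174]), 'ee_rot': array([-2.12146800e-01,  9.77237188e-01,  1.06780703e-03, -2.70504616e-04]), 'contact_force': array([ 0.18139983, -0.21774789, -0.38538389]), 'wrist_torque': array([-0.05531002, -0.01459672, -0.03490724]), 'grasp_force': 0.0, 'gripper_width': 85.56304799358095}
top {'camera_matrix': array([[458.57277034,   0.        , 316.04456433],
       [  0.        , 458.57277034, 237.7003694 ],
       [  0.        ,   0.        ,   1.        ]]), 'k1': -0.0663765281270265, 'cam_to_world': array([[ 2.89865158e-02, -9.94836503e-01,  9.72631162e-02,
         4.62129556e+02],
       [-9.99517349e-01, -2.77594640e-02,  1.39456489e-02,
         4.30969447e+01],
       [-1.11736686e-02, -9.76204078e-02, -9.95160995e-01,
         7.33292973e+02],
       [ 0.00000000e+00,  0.00000000e+00,  0.00000000e+00,
         1.00000000e+00]])}
scene {'camera_matrix': array([[523.02791749,   0.        , 322.41919795],
       [  0.        , 523.02791749, 237.23155877],
       [  0.        ,   0.        ,   1.        ]]), 'k1': -0.021235335869335285, 'cam_to_world': array([[ 5.64143500e-01,  6.75527647e-01, -4.74767848e-01,
         9.96787817e+02],
       [ 8.25565401e-01, -4.52048481e-01,  3.37777945e-01,
        -2.58048666e+02],
       [ 1.35602557e-02, -5.82507141e-01, -8.12712465e-01,
         8.29764432e+02],
       [ 0.00000000e+00,  0.00000000e+00,  0.00000000e+00,
         1.00000000e+00]])}
```

View pics/top0.png

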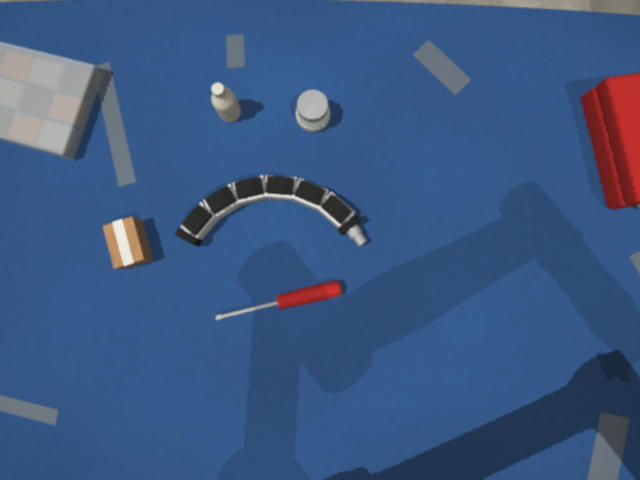

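View pics/scene0.png

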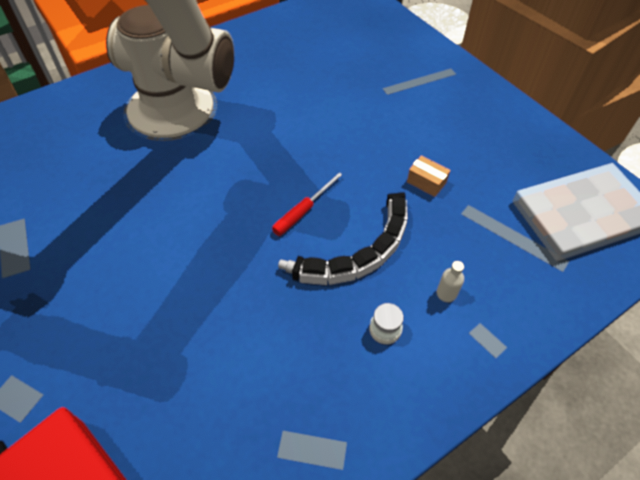

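Top view: the bumper arcs from the connector at about (358,235) on the right to the plain end at (190,238), convex side up (world +x). The pads run right to left from (338,207) to (196,217). Carton at (127,242), bottle (226,103), jar (313,110), screwdriver (280,300). The scene view agrees.

```bash
cat > h.py <<'E'
from bench import *
import cv2, numpy as np
def ray(c,px,T=None):
    K=c["camera_matrix"];k=c["k1"];T=c["cam_to_world"] if T is None else T
    d=(np.atleast_2d(px)-K[:2,2])/[K[0,0],K[1,1]]
    u=d.copy()
    for _ in range(20): u=d/(1+k*(u**2).sum(1,keepdims=True))
    return T[:3,3],np.c_[u,np.ones(len(u))]@T[:3,:3].T
def onplane(c,px,z):
    o,d=ray(c,px);return o+d*((z-o[2])/d[:,2:])
def project(c,P):
    T=c["cam_to_world"];p=(np.atleast_2d(P)-T[:3,3])@T[:3,:3];u=p[:,:2]/p[:,2:]
    u=u*(1+c["k1"]*(u**2).sum(1,keepdims=True));K=c["camera_matrix"];return u*[K[0,0],K[1,1]]+K[:2,2]
A=(np.arange(6)-2.5)*0.32
M=np.c_[-118+150*np.cos(A),150*np.sin(A)]
def fit(W,M=M):
    m,w=M.mean(0),W.mean(0);q=((M-m)[:,0]+1j*(M-m)[:,1]).conj()@((W-w)[:,0]+1j*(W-w)[:,1]);y=np.angle(q)
    R=np.array([[np.cos(y),-np.sin(y)],[np.sin(y),np.cos(y)]]);t=w-R@m
    return y,t,M@R.T+t
E
python3 - <<'E'
from h import *
for n,box in (("top",(165,160,380,255)),("scene",(270,180,420,300))):
    im=cv2.imread(f"pics/{n}0.png");x0,y0,x1,y1=box
    m=(im.max(2)<60).astype(np.uint8);z=np.zeros_like(m);z[y0:y1,x0:x1]=m[y0:y1,x0:x1]
    nn,l,st,ce=cv2.connectedComponentsWithStats(z,connectivity=4)
    c=get_calibration(n)
    for i in range(1,nn):
        if st[i,4]>30: print(n,st[i],ce[i].round(1),onplane(c,ce[i],43)[0].round(1))
    cr=im[y0:y1,x0:x1];cv2.imwrite(f"pics/{n}c.png",cv2.resize(cr,None,fx=3.7,fy=3.7,interpolation=cv2.INTER_CUBIC))
E
```

```text
top [267 177  26  17 403] [279.6 185. ] [609.3 111.   43. ]
top [236 178  27  20 412] [248.9 187.3] [604.4 158.   43. ]
top [295 182  29  22 407] [309.8 192.1] [599.4  64.4  43. ]
top [206 187  29  26 429] [220.2 199.3] [584.7 201.4  43. ]
top [322 196  29  27 396] [336.1 208.5] [575.   23.6  43. ]
top [184 206  28  28 434] [196.9 219.5] [552.5 235.8  43. ]
top [339 215  21  19 165] [349.3 224. ] [551.9   2.9  43. ]
top [177 230  25  16 161] [188.8 237.5] [524.5 246.9  43. ]
scene [ 329  193   76   81 1457] [374.1 239.7] [595.  145.2  43. ]
scene [290 257  36  25 475] [307.7 267. ] [576.4  10.5  43. ]
```

View pics/topc.png

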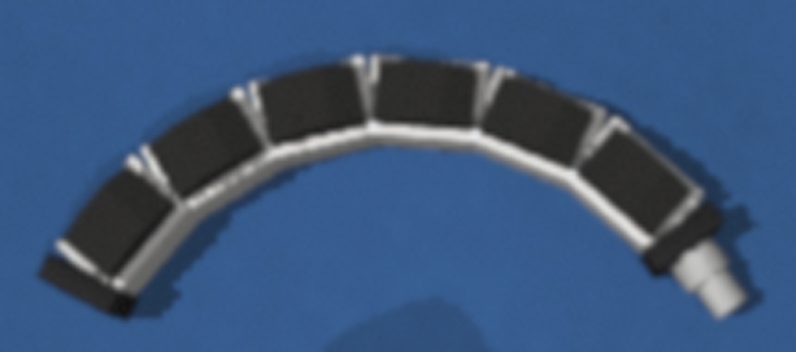

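```bash
cat >> h.py <<'E'
def plan():
    c=get_calibration("top")
    px=[[336.1,208.5],[309.8,192.1],[279.6,185.],[248.9,187.3],[220.2,199.3],[196.9,219.5]]
    return fit(onplane(c,px,43.5)[:,:2])
def shift(target,heading):
    "tool-frame shift (mm) and roll to reach target xyz with tool -x along world heading"
    from scipy.spatial.transform import Rotation as R
    s=read_state();r=R.from_quat(s["ee_rot"]).as_matrix()
    h=np.arctan2(-r[1,0],-r[0,0]);roll=-((heading-h+np.pi)%(2*np.pi)-np.pi)
    print("pos",s["position"].round(1),"heading",h.round(3),"F",s["contact_force"].round(2),"w",s["gripper_width"].round(1),"tz",r[:,2].round(3),"t",s["clock"])
    print("shift",(r.T@(np.array(target)-s["position"])).round(1),"roll",roll.round(3))
E
python3 - <<'E'
from h import *
y,t,P=plan();print(y,t);print(P.round(1));c=get_calibration("top")
px=[[336.1,208.5],[309.8,192.1],[279.6,185.],[248.9,187.3],[220.2,199.3],[196.9,219.5]]
print((onplane(c,px,43.5)[:,:2]-P).round(1))
print(project(get_calibration("scene"),np.c_[P,[46]*6]).round(1))
shift([*P[0],100],y+np.pi/2+A[0]+0.02)
E
```

```text
0.1064145793430923 [576.95581611 131.18870113]
[[575.   22.8]
 [599.3  63.9]
 [609.4 110.6]
 [604.3 158.1]
 [584.6 201.7]
 [552.1 236.8]]
[[ 0.   0.8]
 [-0.   0.4]
 [-0.3  0.3]
 [-0.  -0.2]
 [ 0.  -0.3]
 [ 0.3 -1.1]]
[[313.  262.3]
 [339.7 261. ]
 [364.  252.8]
 [382.9 239. ]
 [394.6 221.5]
 [398.1 202.5]]Traceback (most recent call last):
  File "<stdin>", line 6, in <module>
  File "h.py", line 29, in shift
    print("pos",s["position"].round(1),"heading",h.round(3),"F",s["contact_force"].round(2),"w",s["gripper_width"].round(1),"tz",r[:,2].round(3),"t",s["clock"])
                                                                                                ^^^^^^^^^^^^^^^^^^^^^^^^
AttributeError: 'float' object has no attribute 'round'
```

View pics/scenec.png

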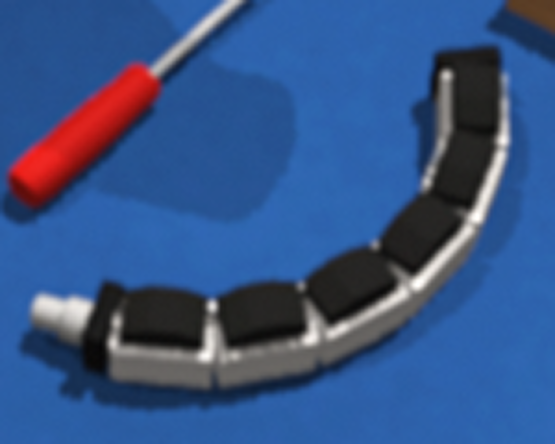

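The scene crop shows the six pads, and the fitted pad tops project onto them: pad 1 at about (159,304) and pad 6 at about (474,83) in crop pixels. So the fit agrees in both views.

```bash
sed -i 's/,"w",.*$/,"w",s["gripper_width"],"tz",r[:,2].round(3),"t",s["clock"])/' h.py
python3 - <<'E'
from h import *
y,t,P=plan();shift([*P[0],100],y+np.pi/2+A[0]+0.02)
E
```

```text
pos [ 259.1 -568.1  202.5] heading 0.428 F [-0.53 -0.72  0.13] w 85.60000791912164 tz [-0.001  0.002 -1.   ] t 0.1
shift [-532.5  406.5  103.3] roll -0.47
```

>>> arm_command --steps '[-0.038,0.029,0,0,-0.038,0.029,0,0,-0.038,0.029,0,0,-0.038,0.029,0,0,-0.038,0.029,0,0,-0.038,0.029,0,0,-0.038,0.029,0,0,-0.038,0.029,0,0,-0.038,0.029,0,0,-0.038,0.029,0,0,-0.038,0.029,0,0,-0.038,0.029,0,0,-0.038,0.029,0,0,-0.038,0.029,0,0,0,0,0,-0.118,0,0,0,-0.118,0,0,0.02,-0.118,0,0,0.02,-0.116,0,0,0,0]' --grip 0

```text
clock: 2.48
position: [573.5, 21.2, 161.6]
ee_rot: [-0.433, 0.901, 0.001, -0.002]
contact_force: [-0.1, -0.4, -0.2]
gripper_width: -0.2
grasp_force: 0.0
```

```bash
python3 - <<'E'
from h import *
y,t,P=plan();shift([*P[0],60],y+np.pi/2+A[0]+0.02)
E
```

```text
pos [573.5  21.2 161.6] heading 0.896 F [-0.08 -0.43 -0.18] w -0.15101889802181606 tz [-0.005 -0.001 -1.   ] t 2.475
shift [ -2.5  -0.5 101.6] roll -0.001
```

>>> arm_command --steps '[-0.002,-0.0005,0.025,0,0,0,0.025,0,0,0,0.025,0,0,0,0.02,0,0,0,0.006,0,0,0,0,0,0,0,0,0,0,0,0,0]'

```text
clock: 3.48
position: [577.1, 22.9, 63.4]
ee_rot: [-0.434, 0.901, -0.0, 0.001]
contact_force: [0.1, 0.5, -0.1]
gripper_width: 0.5
grasp_force: 0.0
```

```bash
python3 - <<'E'
from h import *
y,t,P=plan();shift([*P[0],48],y+np.pi/2+A[0]+0.02)
for n in("scene","top"):
    im=get_image(n);c=get_calibration(n)
    u=project(c,[*P[0],46])[0].astype(int)
    cr=im[u[1]-60:u[1]+50,u[0]-60:u[0]+60]
    cv2.imwrite(f"pics/{n}1.png",cv2.resize(cr,None,fx=4,fy=4,interpolation=cv2.INTER_CUBIC)[:,:,::-1])
cv2.imwrite("pics/s1.png",np.hstack([cv2.resize(cv2.imread(f"pics/{n}1.png"),(400,367)) for n in("scene","top")]))
E
```

```text
pos [577.1  22.9  63.4] heading 0.898 F [ 0.12  0.48 -0.14] w 0.4825641026360762 tz [ 0.002  0.    -1.   ] t 3.475
shift [ 1.5  1.6 15.4] roll 0.0
```

View pics/s1.png

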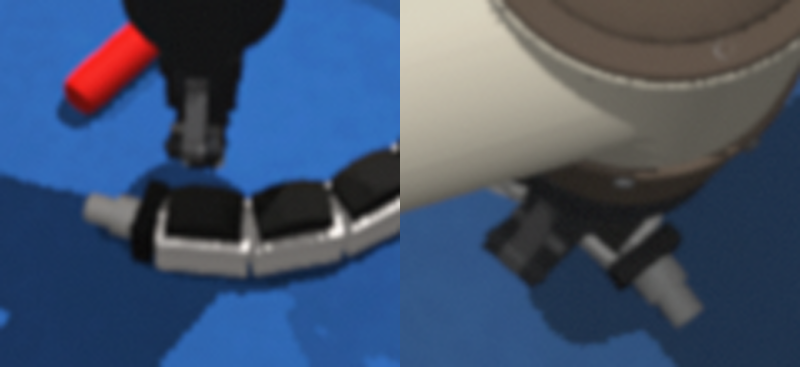

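Left (scene): the closed fingertips hover above pad 1, tip at about (195,165), with the pad-1 top at (200,200). Right (top): the arm hides the pad. The state readings look noisy by about 1 mm, so I'll average several.

```bash
cat >> h.py <<'E'
def avg(n=12):
    S=[]
    for _ in range(n): get_image("wrist");S.append(read_state())
    p=np.array([s["position"] for s in S]);f=np.array([s["contact_force"] for s in S])
    print("pos",p.mean(0).round(2),"sd",p.std(0).round(2),"F",f.mean(0).round(2),"sd",f.std(0).round(2),"t",S[-1]["clock"])
    return p.mean(0),f.mean(0)
E
python3 - <<'E'
from h import *
avg();y,t,P=plan();print(P[0])
E
```

```text
pos [576.59  22.74  62.61] sd [0.06 0.02 0.16] F [0.05 0.03 0.02] sd [0.67 0.43 0.45] t 4.175
[574.96712692  22.76071764]
```

>>> arm_command --steps '[0.001,0.0012,0.01,0,0,0,0.004,0,0,0,0.002,0,0,0,0.001,0,0,0,0.001,0,0,0,0.0006,0,0,0,0,0]'

```text
clock: 5.05
position: [575.0, 22.7, 44.0]
ee_rot: [-0.434, 0.901, -0.0, 0.0]
contact_force: [-0.3, -0.6, -0.3]
gripper_width: 0.0
grasp_force: 0.0
```

```bash
python3 - <<'E'
from h import *
avg(16)
E
```

```text
pos [575.03  22.7   43.95] sd [0.03 0.01 0.04] F [-0.03 -0.04 -0.23] sd [0.55 0.33 0.43] t 5.85
```

>>> arm_command --steps '[0,0,0.001,0,0,0,0.001,0,0,0,0,0]'

```text
clock: 6.22
position: [574.9, 22.6, 41.7]
ee_rot: [-0.434, 0.901, 0.0, -0.0]
contact_force: [0.3, 0.2, -0.4]
gripper_width: 0.1
grasp_force: 0.0
```

```bash
python3 - <<'E'
from h import *
avg(14)
y,t,P=plan();im=get_image("scene");u=project(get_calibration("scene"),[*P[0],46])[0].astype(int)
cv2.imwrite("pics/s2.png",cv2.resize(im[u[1]-40:u[1]+30,u[0]-40:u[0]+60],None,fx=6,fy=6,interpolation=cv2.INTER_CUBIC)[:,:,::-1])
E
```

```text
pos [575.01  22.69  41.93] sd [0.02 0.01 0.03] F [-0.19 -0.06  0.1 ] sd [0.46 0.41 0.43] t 6.925
```

View pics/s2.png

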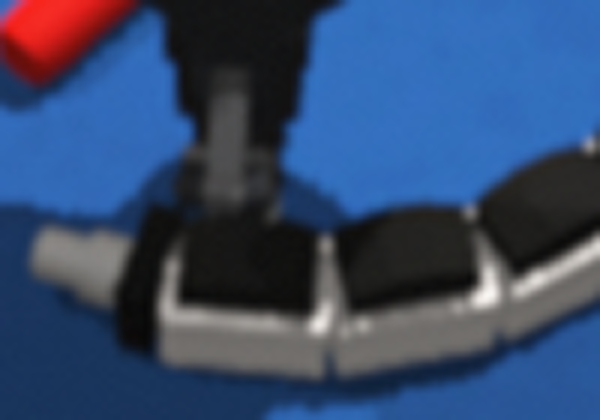

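The fingertips sit over pad 1 at about (240,215), with no visible pad travel. The force also says contact has barely begun. I'll go down in small steps, watching the force.

>>> arm_command --steps '[0,0,0.001,0,0,0,0.001,0,0,0,0,0]'

```text
clock: 7.35
position: [574.9, 22.7, 39.7]
ee_rot: [-0.434, 0.901, 0.0, -0.0]
contact_force: [0.1, 0.7, 0.4]
gripper_width: -0.2
grasp_force: 0.0
```

```bash
python3 - <<'E'
from h import *
avg(12)
im=get_image("scene");cv2.imwrite("pics/scene3.png",im[:,:,::-1])
a=cv2.imread("pics/scene0.png").astype(int);m=im[:,:,::-1].astype(int)
im=get_image("wrist");cv2.imwrite("pics/w3.png",im[:,:,::-1])
E
```

```text
pos [575.02  22.7   39.92] sd [0.03 0.01 0.04] F [-0.22 -0.05 -0.11] sd [0.45 0.39 0.31] t 7.95
```

View pics/w3.png

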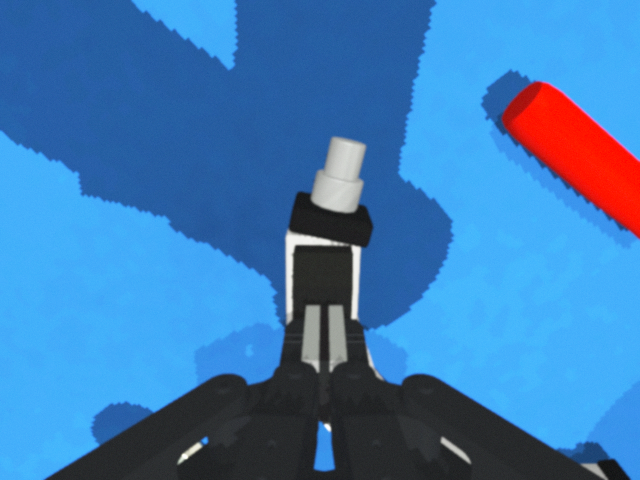

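```bash
python3 - <<'E'
from h import *
y,t,P=plan();c=get_calibration("wrist");T=c["cam_to_world"];print(T.round(2),c["camera_matrix"].round(0).tolist())
for k in range(2):
  d=np.array([np.cos(y+np.pi/2+A[k]),np.sin(y+np.pi/2+A[k])]) 
  for l,z in ((-21,40),(-7,46),(0,46),(0,40),(7,46),(21,40)): print(k+1,l,z,project(c,[*(P[k]+l*d),z]).round(0))
s=read_state()["position"];print("tcp",project(c,s),project(c,s+[0,0,10]))
print(project(get_calibration("scene"),[s,s+[0,0,10]]))
E
```

```text
[[-7.8000e-01  5.9000e-01  2.0000e-01  5.2065e+02]
 [ 6.2000e-01  7.4000e-01  2.6000e-01 -4.3280e+01]
 [-0.0000e+00  3.3000e-01 -9.5000e-01  2.1044e+02]
 [ 0.0000e+00  0.0000e+00  0.0000e+00  1.0000e+00]] [[427.0, 0.0, 324.0], [0.0, 427.0, 239.0], [0.0, 0.0, 1.0]]
1 -21 40 [[322. 252.]]
1 -7 46 [[321. 287.]]
1 0 46 [[321. 302.]]
1 0 40 [[321. 296.]]
1 7 46 [[321. 317.]]
1 21 40 [[320. 337.]]
2 -21 40 [[322. 349.]]
2 -7 46 [[331. 381.]]
2 0 46 [[335. 393.]]
2 0 40 [[335. 385.]]
2 7 46 [[339. 405.]]
2 21 40 [[347. 419.]]
tcp [[320.7253072  295.75878938]] [[320.55349785 306.49524846]]
[[312.99600647 264.16941145]
 [312.98979545 261.12558279]]
```

```bash
python3 - <<'E'
import cv2,numpy as np
a=cv2.imread("pics/w3.png")[180:400,250:420]
b=cv2.imread("pics/scene3.png")[222:292,275:365]
a=np.clip(a.astype(float)*2.2,0,255).astype('uint8');b=np.clip(b.astype(float)*2.2,0,255).astype('uint8')
a=cv2.resize(a,(400,518),interpolation=cv2.INTER_CUBIC);b=cv2.resize(b,(400,311),interpolation=cv2.INTER_CUBIC)
o=np.zeros((518,800,3),'uint8');o[:,:400]=a;o[:311,400:]=b;cv2.imwrite("pics/c3.png",o)
E
```

```text
(no output)
```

View pics/c3.png

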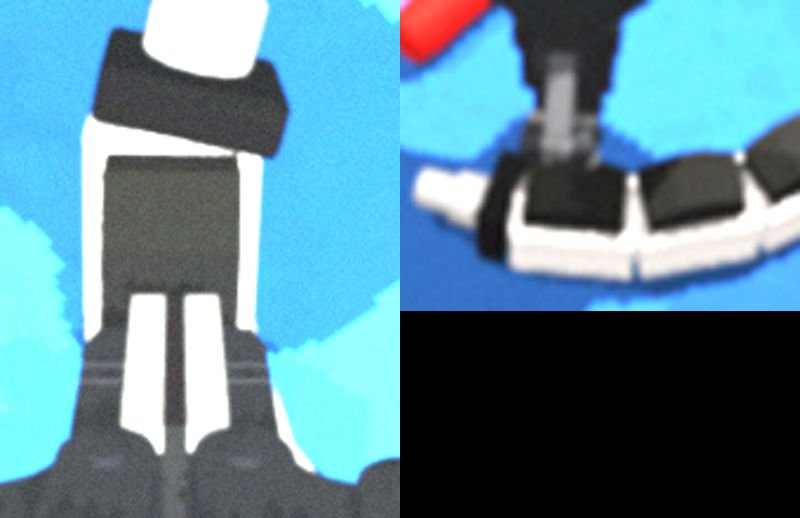

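The tips still stand clear of the pad. In the wrist view their ends appear at about (324,304), against a predicted TCP at (321,296), so they sit several mm above the nominal TCP. That fits the zero force, so I'll keep lowering by force.

>>> arm_command --steps '[0,0,0.001,0,0,0,0.001,0,0,0,0,0]'

```text
clock: 8.43
position: [574.9, 22.7, 37.8]
ee_rot: [-0.434, 0.901, 0.0, -0.0]
contact_force: [-0.2, 0.1, -0.9]
gripper_width: 0.2
grasp_force: 0.0
```

```bash
python3 - <<'E'
from h import *
avg(10);cv2.imwrite("pics/w4.png",get_image("wrist")[:,:,::-1]);cv2.imwrite("pics/scene4.png",get_image("scene")[:,:,::-1])
E
```

```text
pos [575.    22.69  37.91] sd [0.03 0.01 0.04] F [-0.02 -0.03 -0.15] sd [0.53 0.44 0.5 ] t 8.925
```

>>> arm_command --steps '[0,0,0.001,0,0,0,0.001,0,0,0,0,0]'

```text
clock: 9.4
position: [574.9, 22.6, 35.8]
ee_rot: [-0.434, 0.901, 0.0, -0.0]
contact_force: [0.5, 0.8, 0.9]
gripper_width: 0.1
grasp_force: 0.0
```

```bash
python3 - <<'E'
from h import *
avg(10);cv2.imwrite("pics/w5.png",get_image("wrist")[:,:,::-1])
E
```

```text
pos [575.01  22.69  35.92] sd [0.03 0.01 0.04] F [ 0.07  0.03 -0.13] sd [0.4  0.63 0.42] t 9.9
```

```bash
python3 - <<'E'
from h import *
c=get_calibration("wrist");s=read_state()["position"];b=np.array([-np.cos(.898),-np.sin(.898),0])
for o in (0,5,11):
  for h in (0,5,10,15,20): print(o,h,project(c,s+b*o+[0,0,h]).round(1),project(get_calibration("scene"),s+[0,0,2]+b*o+[0,0,h]).round(1))
g=cv2.imread("pics/w5.png",0)
print(g[285:330,318].tolist());print(g[285:330,331].tolist());print(g[312,270:380].tolist())
g=cv2.imread("pics/scene4.png",0);print(g[235:275,300:328:3].tolist())
E
```

```text
0 0 [[320.8 295.7]] [[313.  264.8]]
0 5 [[320.7 301. ]] [[313.  263.2]]
0 10 [[320.6 306.5]] [[313.  261.7]]
0 15 [[320.5 312.3]] [[313.  260.2]]
0 20 [[320.5 318.4]] [[313.  258.6]]
5 0 [[320.8 285.5]] [[310.2 264.6]]
5 5 [[320.7 290.5]] [[310.2 263.1]]
5 10 [[320.6 295.8]] [[310.2 261.5]]
5 15 [[320.5 301.3]] [[310.2 260. ]]
5 20 [[320.4 307.2]] [[310.2 258.4]]
11 0 [[320.8 272.9]] [[306.9 264.3]]
11 5 [[320.7 277.6]] [[306.9 262.8]]
11 10 [[320.6 282.6]] [[306.8 261.3]]
11 15 [[320.5 287.9]] [[306.8 259.8]]
11 20 [[320.4 293.5]] [[306.8 258.2]]
[44, 45, 42, 46, 43, 44, 41, 45, 40, 42, 40, 43, 39, 45, 44, 44, 42, 40, 40, 62, 103, 140, 150, 152, 153, 153, 152, 153, 156, 153, 152, 153, 152, 153, 150, 151, 151, 151, 153, 150, 150, 150, 150, 151, 148]
[43, 46, 41, 44, 42, 41, 43, 43, 41, 39, 43, 43, 45, 40, 39, 37, 35, 32, 37, 63, 109, 143, 159, 164, 161, 162, 165, 162, 166, 165, 161, 165, 164, 163, 160, 163, 168, 164, 162, 164, 162, 164, 163, 164, 163]
[149, 150, 149, 142, 128, 106, 91, 87, 87, 85, 88, 85, 85, 86, 98, 136, 180, 205, 209, 201, 179, 137, 75, 43, 33, 37, 37, 41, 40, 39, 
[... 1386 characters left out ...]
9], [15, 19, 25, 33, 25, 18, 41, 22, 36, 47], [15, 26, 23, 25, 22, 17, 27, 17, 22, 53], [15, 35, 20, 21, 20, 16, 17, 16, 15, 85], [18, 41, 22, 22, 21, 16, 16, 15, 15, 119], [23, 44, 23, 23, 20, 16, 16, 15, 17, 122], [40, 46, 22, 23, 21, 16, 16, 17, 17, 102], [65, 54, 22, 22, 20, 15, 16, 16, 18, 96], [85, 58, 23, 21, 19, 17, 17, 16, 19, 103], [90, 49, 23, 21, 22, 18, 17, 16, 20, 111], [95, 39, 21, 20, 21, 19, 15, 16, 21, 115], [107, 31, 19, 17, 18, 17, 15, 16, 23, 118], [123, 26, 17, 15, 17, 17, 14, 15, 25, 118], [139, 28, 15, 13, 14, 15, 14, 13, 28, 118], [154, 59, 43, 28, 22, 17, 15, 14, 27, 124], [158, 115, 102, 72, 59, 48, 41, 26, 36, 148], [150, 157, 150, 124, 116, 104, 98, 58, 63, 183]]
```

>>> arm_command --steps '[0,0,0.002,0,0,0,0.002,0,0,0,0,0]'

```text
clock: 10.32
position: [574.8, 22.6, 31.6]
ee_rot: [-0.434, 0.901, 0.0, -0.0]
contact_force: [0.3, 0.3, -0.3]
gripper_width: 0.5
grasp_force: 0.0
```

```bash
python3 - <<'E'
from h import *
avg(8);cv2.imwrite("pics/w6.png",get_image("wrist")[:,:,::-1]);cv2.imwrite("pics/scene6.png",get_image("scene")[:,:,::-1])
g=[cv2.imread(f"pics/w{i}.png",0) for i in (3,4,5,6)]
for a in g: print(a[235:310,310].tolist())
E
```

```text
pos [575.02  22.7   31.91] sd [0.04 0.02 0.07] F [ 0.06  0.03 -0.12] sd [0.42 0.34 0.46] t 10.725
[98, 174, 221, 236, 240, 241, 242, 240, 233, 194, 118, 56, 40, 38, 32, 32, 37, 34, 39, 40, 46, 45, 45, 43, 43, 43, 43, 42, 44, 45, 42, 43, 43, 41, 46, 44, 44, 44, 44, 42, 43, 43, 39, 41, 40, 43, 45, 45, 42, 46, 45, 40, 44, 43, 39, 41, 38, 43, 42, 41, 38, 42, 42, 40, 39, 36, 34, 31, 36, 64, 107, 141, 160, 160, 162]
[33, 64, 127, 195, 231, 240, 241, 241, 241, 237, 222, 163, 89, 41, 36, 30, 36, 33, 34, 36, 42, 43, 43, 45, 40, 39, 43, 41, 41, 42, 40, 47, 42, 45, 46, 43, 45, 45, 43, 44, 44, 42, 43, 43, 44, 42, 39, 41, 43, 44, 43, 45, 43, 42, 41, 41, 42, 41, 40, 39, 40, 41, 42, 40, 41, 41, 38, 37, 36, 64, 110, 143, 160, 162, 163]
[33, 29, 46, 93, 169, 222, 237, 241, 243, 243, 242, 234, 196, 118, 57, 33, 34, 36, 31, 34, 33, 37, 42, 43, 44, 47, 42, 44, 41, 43, 43, 44, 45, 42, 42, 45, 40, 45, 45, 44, 47, 42, 45, 45, 45, 43, 43, 43, 46, 41, 41, 44, 47, 41, 44, 39, 43, 42, 41, 38, 39, 44, 39, 42, 38, 37, 33, 32, 39, 64, 106, 142, 159, 164, 165]
[32, 37, 33, 33, 27, 40, 86, 157, 214, 236, 241, 243, 243, 242, 235, 199, 121, 58, 40, 37, 37, 32, 33, 34, 35, 44, 44, 43, 44, 42, 45, 43, 43, 45, 42, 43, 42, 43, 49, 46, 46, 46, 43, 45, 47, 47, 43, 44, 45, 42, 40, 45, 39, 41, 45, 45, 44, 44, 43, 44, 40, 39, 40, 42, 43, 45, 44, 40, 42, 65, 108, 145, 160, 163, 167]
```

>>> arm_command --steps '[0,0,0.002,0,0,0,0.002,0,0,0,0,0]'

```text
clock: 11.2
position: [574.8, 22.6, 27.6]
ee_rot: [-0.434, 0.901, 0.0, -0.0]
contact_force: [-0.7, 0.1, -0.0]
gripper_width: -0.2
grasp_force: 0.0
```

```bash
python3 - <<'E'
from h import *
avg(8);cv2.imwrite("pics/w7.png",get_image("wrist")[:,:,::-1]);cv2.imwrite("pics/scene7.png",get_image("scene")[:,:,::-1])
E
```

```text
pos [575.02  22.7   27.91] sd [0.06 0.02 0.09] F [-0.01  0.2  -0.02] sd [0.3  0.58 0.39] t 11.6
```

>>> arm_command --steps '[0,0,0.0015,0,0,0,0.0015,0,0,0,0,0]'

```text
clock: 12.08
position: [574.9, 22.7, 24.7]
ee_rot: [-0.434, 0.901, 0.0, -0.0]
contact_force: [0.5, 0.2, 0.3]
gripper_width: 0.0
grasp_force: 0.0
```

```bash
python3 - <<'E'
from h import *
avg(10);cv2.imwrite("pics/w8.png",get_image("wrist")[:,:,::-1])
E
```

```text
pos [575.02  22.69  24.92] sd [0.03 0.01 0.05] F [-0.17 -0.12 -0.09] sd [0.35 0.35 0.33] t 12.575
```

```bash
python3 - <<'E'
from h import *
a=cv2.imread("pics/w8.png")[170:390,240:410];b=get_image("scene")[220:290,275:365,::-1]
a,b=[cv2.convertScaleAbs(i,alpha=2.5) for i in(a,b)]
a=cv2.resize(a,(400,518),interpolation=cv2.INTER_CUBIC);b=cv2.resize(b,(400,311),interpolation=cv2.INTER_CUBIC)
o=np.zeros((518,800,3),'uint8');o[:,:400]=a;o[:311,400:]=b;cv2.imwrite("pics/c8.png",o)
E
```

```text
(no output)
```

View pics/c8.png

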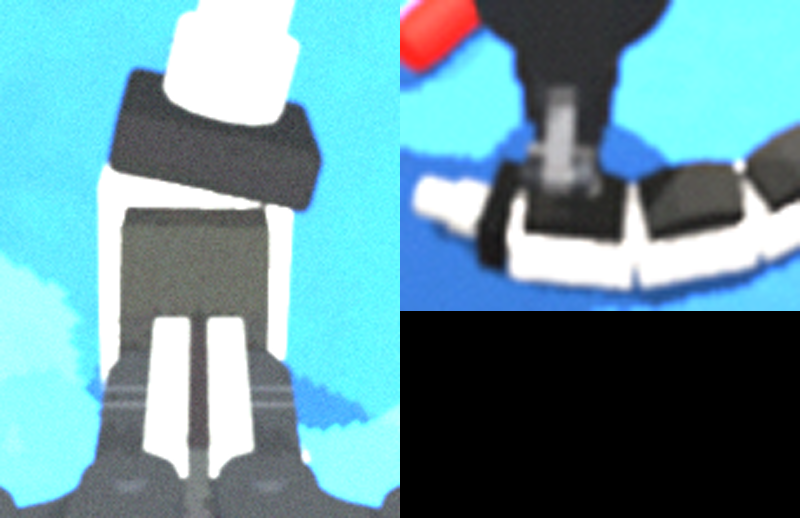

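The tips now appear right at the pad-1 top centre, scene crop about (565,188). That means contact is imminent: the tip ends are about 21 mm above the reported TCP.

>>> arm_command --steps '[0,0,0.001,0,0,0,0.001,0,0,0,0,0]'

```text
clock: 13.05
position: [574.9, 22.6, 22.7]
ee_rot: [-0.434, 0.901, 0.0, -0.0]
contact_force: [0.9, -0.4, 0.4]
gripper_width: -0.4
grasp_force: 0.0
```

```bash
python3 - <<'E'
from h import *
avg(12);cv2.imwrite("pics/w9.png",get_image("wrist")[:,:,::-1])
E
```

```text
pos [575.02  22.7   22.92] sd [0.03 0.01 0.04] F [-0.01 -0.11 -0.13] sd [0.44 0.51 0.49] t 13.65
```

>>> arm_command --steps '[0,0,0.001,0,0,0,0.001,0,0,0,0,0]'

```text
clock: 14.08
position: [574.9, 22.7, 20.8]
ee_rot: [-0.434, 0.901, 0.0, -0.0]
contact_force: [-0.9, -0.0, -0.9]
gripper_width: -0.4
grasp_force: 0.0
```

```bash
python3 - <<'E'
from h import *
avg(12);cv2.imwrite("pics/w10.png",get_image("wrist")[:,:,::-1])
for i in (8,9,10):
    g=cv2.imread(f"pics/w{i}.png",0);print(g[225:310,302].tolist())
E
```

```text
pos [575.01  22.7   20.92] sd [0.03 0.01 0.04] F [-0.03 -0.47 -0.2 ] sd [0.44 0.33 0.57] t 14.675
[33, 33, 33, 35, 34, 33, 33, 32, 34, 33, 33, 34, 30, 32, 32, 30, 36, 34, 30, 34, 64, 124, 192, 230, 240, 243, 244, 243, 242, 242, 236, 200, 121, 60, 35, 31, 31, 37, 34, 38, 42, 44, 46, 48, 48, 42, 46, 46, 45, 47, 45, 43, 46, 43, 46, 44, 45, 47, 45, 46, 44, 44, 46, 41, 45, 44, 46, 43, 45, 44, 47, 45, 45, 45, 46, 46, 44, 44, 42, 41, 40, 43, 42, 44, 44]
[30, 34, 29, 35, 30, 34, 31, 29, 33, 36, 34, 31, 30, 31, 36, 36, 33, 34, 32, 32, 28, 41, 75, 144, 207, 236, 243, 244, 243, 243, 243, 242, 235, 194, 113, 45, 35, 34, 36, 36, 35, 36, 39, 44, 46, 46, 47, 47, 49, 44, 46, 44, 47, 43, 45, 45, 43, 46, 49, 48, 47, 41, 40, 41, 43, 42, 44, 44, 45, 42, 48, 47, 47, 46, 44, 46, 46, 44, 46, 45, 40, 42, 44, 41, 44]
[34, 33, 34, 32, 35, 35, 36, 32, 33, 30, 34, 31, 33, 32, 33, 31, 36, 31, 33, 36, 31, 32, 33, 41, 82, 152, 213, 236, 243, 245, 244, 244, 242, 241, 226, 168, 90, 47, 36, 39, 35, 34, 32, 33, 38, 42, 46, 45, 49, 47, 44, 47, 46, 44, 43, 45, 45, 43, 44, 44, 47, 48, 45, 44, 41, 44, 45, 46, 45, 47, 46, 46, 43, 46, 44, 44, 43, 47, 45, 47, 47, 45, 46, 45, 41]
```

>>> arm_command --steps '[0,0,0.001,0,0,0,0.001,0,0,0,0,0]'

```text
clock: 15.1
position: [574.9, 22.7, 18.8]
ee_rot: [-0.434, 0.901, 0.0, -0.0]
contact_force: [-0.5, -0.6, 0.5]
gripper_width: 0.1
grasp_force: 0.0
```

```bash
python3 - <<'E'
from h import *
avg(10);cv2.imwrite("pics/w11.png",get_image("wrist")[:,:,::-1])
E
```

```text
pos [575.02  22.69  18.92] sd [0.02 0.02 0.03] F [ 0.12 -0.06 -0.28] sd [0.47 0.71 0.5 ] t 15.6
```

>>> arm_command --steps '[0,0,0.001,0,0,0,0.001,0,0,0,0,0]'

```text
clock: 16.02
position: [575.1, 22.7, 16.9]
ee_rot: [-0.434, 0.901, -0.0, 0.0]
contact_force: [0.6, 0.7, 0.2]
gripper_width: -0.1
grasp_force: 0.3
```

```bash
python3 - <<'E'
from h import *
avg(10);cv2.imwrite("pics/w12.png",get_image("wrist")[:,:,::-1]);cv2.imwrite("pics/scene12.png",get_image("scene")[:,:,::-1])
for i in (8,10,11,12):
    g=cv2.imread(f"pics/w{i}.png",0);print(g[240:285,302].tolist())
E
```

```text
pos [575.07  22.71  16.97] sd [0.01 0.01 0.02] F [-0.02  0.19  0.86] sd [0.4  0.45 0.42] t 16.525
[30, 36, 34, 30, 34, 64, 124, 192, 230, 240, 243, 244, 243, 242, 242, 236, 200, 121, 60, 35, 31, 31, 37, 34, 38, 42, 44, 46, 48, 48, 42, 46, 46, 45, 47, 45, 43, 46, 43, 46, 44, 45, 47, 45, 46]
[31, 36, 31, 33, 36, 31, 32, 33, 41, 82, 152, 213, 236, 243, 245, 244, 244, 242, 241, 226, 168, 90, 47, 36, 39, 35, 34, 32, 33, 38, 42, 46, 45, 49, 47, 44, 47, 46, 44, 43, 45, 45, 43, 44, 44]
[34, 32, 32, 32, 35, 30, 32, 31, 30, 32, 45, 96, 167, 223, 239, 244, 244, 245, 244, 244, 241, 227, 167, 91, 47, 37, 32, 37, 36, 36, 37, 36, 44, 42, 46, 49, 47, 43, 47, 44, 44, 47, 47, 45, 45]
[34, 37, 38, 35, 33, 31, 34, 35, 32, 34, 32, 31, 54, 109, 177, 227, 240, 244, 245, 245, 245, 245, 240, 215, 147, 70, 42, 34, 33, 33, 36, 37, 39, 44, 46, 41, 48, 47, 48, 49, 46, 46, 45, 49, 46]
```

Contact has begun on pad 1: about 1 N, so roughly 2 mm. I'll press 2 mm more, then slide to pad 2 and check.

>>> arm_command --steps '[0,0,0.001,0,0,0,0.001,0,0,0,0,0,0,0,0,0]'

```text
clock: 17.12
position: [575.1, 22.7, 15.0]
ee_rot: [-0.434, 0.901, -0.0, 0.0]
contact_force: [-1.0, 0.2, 1.2]
gripper_width: -0.2
grasp_force: 0.8
```

```bash
python3 - <<'E'
from h import *
avg(10)
E
```

```text
pos [575.06  22.71  14.96] sd [0.01 0.01 0.02] F [-0.17  0.17  1.72] sd [0.39 0.53 0.53] t 17.625
```

>>> arm_command --steps '[-0.006,0,0,-0.04,-0.006,0,0,-0.04,-0.006,0,0,-0.04,-0.006,0,0,-0.04,-0.006,0,0,-0.04,-0.006,0,0,-0.04,-0.006,0,0,-0.04,-0.006,0,0,-0.04,0,0,0,0]'

```text
clock: 18.75
position: [600.0, 64.8, 15.1]
ee_rot: [-0.572, 0.82, -0.0, 0.001]
contact_force: [0.7, 1.6, 1.4]
gripper_width: 0.4
grasp_force: 0.8
```

```bash
python3 - <<'E'
from h import *
p,f=avg(10)
y,t,P=plan();shift([*P[1],p[2]],y+np.pi/2+A[1]+0.02);print(P[1])
cv2.imwrite("pics/w13.png",get_image("wrist")[:,:,::-1])
# bumper moved? visible plain end: compare scene far from the arm
a=cv2.imread("pics/scene0.png",0)[185:235,375:415].astype(np.float32);b=cv2.cvtColor(get_image("scene"),cv2.COLOR_RGB2GRAY)[185:235,375:415].astype(np.float32)
print(cv2.phaseCorrelate(a,b))
E
```

```text
pos [599.76  64.2   15.13] sd [0.12 0.26 0.04] F [0.64 1.01 1.45] sd [0.73 0.38 0.28] t 19.25
pos [599.6  63.9  15.1] heading 1.218 F [0.44 1.62 1.78] w 0.11113361258979139 tz [ 0.001  0.    -1.   ] t 19.25
shift [ 0.1  0.3 -0.1] roll 0.001
[599.27702741  63.91208365]
((-0.13695411091075016, -0.014279637969551118), 0.9219584672451019)
```

Pad 2 is at the right place and load, and the bumper has not moved. I'll continue to pad 4.

>>> arm_command --steps '[-0.006,0,0.0005,-0.04,-0.006,0,0,-0.04,-0.006,0,0,-0.04,-0.006,0,0,-0.04,-0.006,0,0,-0.04,-0.006,0,0,-0.04,-0.006,0,0,-0.04,-0.006,0,0,-0.04,-0.006,0,0,-0.04,-0.006,0,0,-0.04,-0.006,0,0,-0.04,-0.006,0,0,-0.04,-0.006,0,0,-0.04,-0.006,0,0,-0.04,-0.006,0,0,-0.04,-0.006,0,0,-0.04,0,0,0,0]'

```text
clock: 21.48
position: [604.3, 159.1, 14.5]
ee_rot: [0.801, -0.598, -0.0, -0.0]
contact_force: [-0.3, 0.8, 3.2]
gripper_width: -0.2
grasp_force: 0.9
```

```bash
python3 - <<'E'
from h import *
p,f=avg(10)
y,t,P=plan();shift([*P[3],p[2]],y+np.pi/2+A[3]+0.02);print(P[3])
im=cv2.cvtColor(get_image("scene"),cv2.COLOR_RGB2GRAY).astype(np.float32);z=cv2.imread("pics/scene0.png",0).astype(np.float32)
for x0,x1,y0,y1 in((375,415,185,225),(275,320,250,290)): print(cv2.phaseCorrelate(z[y0:y1,x0:x1],im[y0:y1,x0:x1]))
E
```

```text
pos [604.41 158.48  14.49] sd [0.06 0.27 0.01] F [-0.26  1.48  1.85] sd [0.53 0.42 0.37] t 21.975
pos [604.5 158.2  14.5] heading 1.858 F [-0.05  2.35  2.07] w -0.0783770124969086 tz [ 0.  0. -1.] t 21.975
shift [ 0.   0.1 -0. ] roll 0.001
[604.33146216 158.14659741]
((0.5413561069425867, -0.5537580246320779), 0.46753882229328153)
((0.585616184761161, -0.043044494417586066), 0.9527797129419114)
```

>>> arm_command --steps '[-0.006,0,0,-0.04,-0.006,0,0,-0.04,-0.006,0,0,-0.04,-0.006,0,0,-0.04,-0.006,0,0,-0.04,-0.006,0,0,-0.04,-0.006,0,0,-0.04,-0.006,0,0,-0.04,-0.006,0,0,-0.04,-0.006,0,0,-0.04,-0.006,0,0,-0.04,-0.006,0,0,-0.04,-0.006,0,0,-0.04,-0.006,0,0,-0.04,-0.004,0,0,-0.027,-0.004,0,0,-0.027,-0.002,0,0,-0.013,-0.002,0,0,-0.013,0,0,0,0]'

```text
clock: 24.4
position: [551.8, 236.8, 14.4]
ee_rot: [0.949, -0.316, -0.0, -0.0]
contact_force: [0.4, 0.6, 2.3]
gripper_width: 0.1
grasp_force: 1.0
```

```bash
python3 - <<'E'
from h import *
p,f=avg(10)
y,t,P=plan();shift([*P[5],p[2]],y+np.pi/2+A[5]+0.02);print(P[5])
a=get_image("scene")[:,:,::-1];b=get_image("wrist")[:,:,::-1];cv2.imwrite("pics/sceneF.png",a)
a=cv2.resize(a[175:305,265:425],(492,400),interpolation=cv2.INTER_CUBIC);b=cv2.resize(b[:,160:480],(267,400))
cv2.imwrite("pics/F.png",cv2.convertScaleAbs(np.hstack([a,b]),alpha=1.8))
im=cv2.imread("pics/sceneF.png",0).astype(np.float32);z=cv2.imread("pics/scene0.png",0).astype(np.float32)
for x0,x1,y0,y1 in((275,350,245,290),(345,390,235,285)): print(cv2.phaseCorrelate(z[y0:y1,x0:x1],im[y0:y1,x0:x1]))
E
```

```text
Traceback (most recent call last):
  File "h.py", line 33, in avg
    for _ in range(n): get_image("wrist");S.append(read_state())
                       ~~~~~~~~~^^^^^^^^^
ValueError: 200 camera calls are used up
```

The camera calls are used up, so I'll check the final hold with a few still readings.

>>> arm_command --steps '[0,0,0,0]'

```text
clock: 24.62
position: [551.8, 236.8, 14.4]
ee_rot: [0.949, -0.316, -0.0, -0.0]
contact_force: [-0.3, 0.4, 1.5]
gripper_width: -0.1
grasp_force: 1.0
```

>>> arm_command --steps '[0,0,0,0]'

```text
clock: 24.75
position: [551.8, 236.7, 14.4]
ee_rot: [0.949, -0.316, -0.0, -0.0]
contact_force: [0.7, 0.6, 0.9]
gripper_width: -0.0
grasp_force: 1.0
```

>>> arm_command --steps '[0,0,0,0]'

```text
clock: 24.88
position: [551.9, 236.7, 14.4]
ee_rot: [0.949, -0.316, -0.0, -0.0]
contact_force: [0.3, 0.7, 1.7]
gripper_width: -0.3
grasp_force: 1.0
```

>>> arm_command --steps '[0,0,0,0]'

```text
clock: 25.0
position: [551.9, 236.7, 14.4]
ee_rot: [0.949, -0.316, -0.0, -0.0]
contact_force: [-1.1, 1.1, 2.6]
gripper_width: -0.1
grasp_force: 1.0
```

```bash
python3 -c "
from bench import *
print(job_done())"
```

```text
the job is handed in; nothing more can be done
None
```

I ran the fingertips along the row from pad 1 to pad 6 at about 2 N (roughly 4 mm of give), and handed the job in at 25 s with pad 6 held lightly pressed. The press at pads 3 and 5, and the bumper and bench at the end, are not confirmed: I did not stop at those pads, and the camera calls ran out before a final picture.

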